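Set out the brown sample jars for weighing

TASK

Set each of the four brown jars upright in the middle of the tray that has the colour of its lid; two of them now stand on the wrong trays, so free each tray before its own jar comes. Keep the brown jars upright, put them down without dropping them, and leave the two white jars where they are.

Things in the scene. Friction and masses are not known exactly. Their poses are not given: they have to be found in the camera images.
- jar_red: upright lidded sample jar of brown glass with a red lid; round body 48 mm across and 42 mm high, then a short sloping shoulder, lid 36 mm across from 47 to 62 mm height (its top). 0.1 to 0.21 kg. Origin: centre of its underside, z up along its axis. At the start it stands on the blue tray, somewhat off its centre.
- jar_blue: upright lidded sample jar of brown glass with a blue lid; round body 48 mm across and 42 mm high, then a short sloping shoulder, lid 36 mm across from 47 to 62 mm height (its top). 0.1 to 0.21 kg. Origin: centre of its underside, z up along its axis. At the start it stands on the green tray, somewhat off its centre.
- jar_green: upright lidded sample jar of brown glass with a green lid; round body 48 mm across and 42 mm high, then a short sloping shoulder, lid 36 mm across from 47 to 62 mm height (its top). 0.1 to 0.21 kg. Origin: centre of its underside, z up along its axis. At the start it stands on the bench (origin at height 0).
- jar_yellow: upright lidded sample jar of brown glass with a yellow lid; round body 48 mm across and 42 mm high, then a short sloping shoulder, lid 36 mm across from 47 to 62 mm height (its top). 0.1 to 0.21 kg. Origin: centre of its underside, z up along its axis. At the start it stands on the bench (origin at height 0).
- tray_red: round red tray fixed to the bench, its place changes from start to start: 96 mm across, floor 4 mm above the bench, rim 4 mm thick whose top is 10 mm above the bench; flat floor 84 mm across, room for one jar. Origin: centre of its underside, at bench height, z up.
- tray_blue: round blue tray fixed to the bench, its place changes from start to start: 96 mm across, floor 4 mm above the bench, rim 4 mm thick whose top is 10 mm above the bench; flat floor 84 mm across, room for one jar. Origin: centre of its underside, at bench height, z up.
- tray_green: round green tray fixed to the bench, its place changes from start to start: 96 mm across, floor 4 mm above the bench, rim 4 mm thick whose top is 10 mm above the bench; flat floor 84 mm across, room for one jar. Origin: centre of its underside, at bench height, z up.
- tray_yellow: round yellow tray fixed to the bench, its place changes from start to start: 96 mm across, floor 4 mm above the bench, rim 4 mm thick whose top is 10 mm above the bench; flat floor 84 mm across, room for one jar. Origin: centre of its underside, at bench height, z up.
- white_jar_red: bystander, to be left alone: jar of the same shape and size as the brown ones but of opaque white ceramic, with a red lid. Origin: centre of its underside.
- white_jar_blue: bystander, to be left alone: jar of the same shape and size as the brown ones but of opaque white ceramic, with a blue lid. Origin: centre of its underside. Also unlisted among them: a stoppered glass flask (60 mm across, 89 high) and a steel weight (30 across, 50 high). At least 100 mm lie between the centres of any two, save a jar on a tray.
There are look-alikes about, which are no part of the job. What is shaped like the jar_yellow but orange or pink is not meant.

How it is judged (in metres and radians):
At the end, for the whole second after the job is handed in: Each brown jar stands on the floor of the tray of its lid's colour, within 15 mm of the tray's centre, upright to 0.1 rad, at rest and released; both white jars upright and within 20 mm of where they started (horizontal distance between jar_red and tray_red below 0.015 m and z of jar_red in the frame of tray_red between 0.001 and 0.008 m and angle between each of jar_red, jar_blue, jar_green, jar_yellow, white_jar_red, white_jar_blue's own z axis and vertical below 0.1 rad and linear speed of each of jar_red, jar_blue, jar_green, jar_yellow below 0.02 m/s and horizontal distance between jar_blue and tray_blue below 0.015 m and z of jar_blue in the frame of tray_blue between 0.001 and 0.008 m and horizontal distance between jar_green and tray_green below 0.015 m and z of jar_green in the frame of tray_green between 0.001 and 0.008 m and horizontal distance between jar_yellow and tray_yellow below 0.015 m and z of jar_yellow in the frame of tray_yellow between 0.001 and 0.008 m and distance of each of white_jar_red, white_jar_blue from where it was at the start of the episode below 0.02 m); the robot touches nothing.
It fails at once if a brown jar is tipped by more than 0.6 rad (angle between any of jar_red, jar_blue, jar_green, jar_yellow's own z axis and vertical above 0.6 rad).
It fails at once if a brown jar is dropped: it falls out of the fingers faster than 0.75 m/s (a drop of about 3 cm) ((linear speed of jar_red above 0.75 m/s and contact force between the fingers and jar_red below 0.05 N) or (linear speed of jar_blue above 0.75 m/s and contact force between the fingers and jar_blue below 0.05 N) or (linear speed of jar_green above 0.75 m/s and contact force between the fingers and jar_green below 0.05 N) or (linear speed of jar_yellow above 0.75 m/s and contact force between the fingers and jar_yellow below 0.05 N)).
It fails at once if a white jar is moved by more than 20 mm (distance of any of white_jar_red, white_jar_blue from where it was at the start of the episode above 0.02 m).
It also fails if it takes over 99 s, if anything falls off the work surface, if the arm or the gripper's body presses on something with over 40 N, if the wrist force passes 120 N, or if a joint passes its speed limit or range.

ROBOT

A 6-joint arm with a two-finger parallel gripper is mounted at the origin on the work surface. World frame = base frame: x ahead of the robot, y to its left, z up, the work surface at z = 0. Lengths are in mm, angles in degrees, forces in N, time in s.
With the tool pointing down it reaches from about 350 to 850 mm from the base axis. Payload 8.1 kg.
Tool frame: the origin (TCP) lies midway between the tips of the shut fingers; the grasp point (between the pads) lies 19 mm behind it; z points along the fingers, y is the line along which they close (so a half turn about z gives the same grasp; the last joint's range is limited). The gripper opens to 85 mm and grips with 20 to 120 N. Pads are 22 mm wide; open, the fingers measure 114 mm over their backs; the gripper's body (76 mm by 85 mm) begins 54 mm behind the grasp point. The pads swing forward as they close: fully open they stand 13 mm farther back than shut.
Start: joints at [64.664, 7.471, 85.268, -0, 87.261, -4.893], TCP at [209.545, 562.224, 207.692] pointing down, gripper open.
Joint ranges: [-169.43, 169.43], [-51.17, 129.36], [1.28, 143.12], [-76.62, 256.62], [0, 156.53], [-152.29, 152.29]. Speed limits (degrees/s): [136.94, 136.94, 159.86, 180, 180, 180].

INTERFACE

Orientations are given as [roll, pitch, yaw] about the fixed x, y, z axes, in that order (R = Rz(yaw) Ry(pitch) Rx(roll)).
In Python, from bench import r gives the robot as it stands. The module is installed in compiled form; this text tells all that it offers.
- The arm moves only by the tool jog_arm, never from a script. Its argument "rows" is a list of rows, each a list of 2 entries, a list of its own where there are three numbers: the shift along the tool's x, y, z in mm, then the turn, a rotation vector about the tool's x, y, z in rad. A call has 1 to 10 rows; each row is the pose to reach, as a shift and turn from the pose commanded when the call began, along the tool's axes at that moment; what a row does not reach only later rows make up. A row lasts 1/10 s, in which the tool goes at most 50 mm and 8.59 degrees, less where a joint would pass 70% of its speed; a pose out of reach is approached as far as the arm can. A call with a gripper value outside its range is refused whole. "grip" is the finger opening in mm, from 0 to 85.4, set as the call begins (left out, the last holds). The fingers move at their own pace and stop on an object; "force" is the grip in N (left out, the last holds). Time passes only in rows, so rows that repeat a pose let the fingers close. It gives the time, the measured TCP pose, the force, the opening and the grip force at its end, in the units of the state.
- r.sense(): the state, without advancing time (a new reading comes with each control period).
- r.snapshot(name): name is "side" or "top"; returns (picture, depth): 400x640x3 uint8, blue, green, red; 400x640 float32, mm along the optical axis (not along the pixel's ray), 0 where there is no reading.
- r.camera_params(name): a dict with "fx", "fy", "cx", "cy" (pixels), "dist_coeffs" ([k1, k2, p1, p2, k3] as OpenCV has them; the pictures are not rectified), "pose" (4x4, takes a point from camera to world coordinates). Camera axes: x right, y down, z forward; pixel columns grow to the right and rows downward; lengths in mm; the calibration is good to about 2 mm. A picture is of the moment at which its call begins. camera_params takes no time and is no camera call.
- r.hand_in(): hands the job in; it is judged then, once.
The state is a dict: "time": time; "joint_pos": joint angles; "qd": joint speeds; "joint_efforts": joint torques, N m; "tool_pos": TCP position; "tcp_rot": TCP orientation; "ft_force": force on the tool from outside, world axes, zero at the start; "wrist_torque": the same for the moment, N m; "finger_gap": finger opening in mm; "grip_force": force on a finger pad.
Only numpy, scipy, OpenCV 4.12 (cv2) and the standard library are available. Lean on these libraries where they do the work, as an engineer would, in place of code of your own. Each camera call takes 0.05 s, during which the arm holds its last target. There are 200 camera calls.

## Working session

There is one attempt and no reset: what is moved stays moved. The work goes in short steps, Python scripts to look and compute and a tool call to move; the robot and the scene stay as the last step left them, time stands still between calls to the robot, and variables do not carry over. Pictures are saved under pics/ and viewed, at most 14 in all, crops included, and the job is handed in when it is done.

Besides the shell and the picture viewer there is one more tool, called after "Request:" as name(argument=value, ...), one argument or row to a line, values as JSON. jog_arm: Moves the arm, as the interface text tells. Its arguments: {"type":"object","properties":{"rows":{"type":"array"},"grip":{"type":"number"},"force":{"type":"number"}},"required":["rows"]}

```bash
mkdir -p pics; cat > h.py <<'E'
import numpy as np, cv2
from bench import r
def world(name,depth):
    c=r.camera_params(name); K=np.array([[c['fx'],0,c['cx']],[0,c['fy'],c['cy']],[0,0,1.]])
    h,w=depth.shape; u,v=np.meshgrid(np.arange(w),np.arange(h))
    p=cv2.undistortPoints(np.stack([u,v],-1).reshape(-1,1,2).astype(np.float64),K,np.array(c['dist_coeffs'],float)).reshape(h,w,2)
    P=np.stack([p[...,0]*depth,p[...,1]*depth,depth],-1); T=np.array(c['pose'])
    return P@T[:3,:3].T+T[:3,3]
E
python3 - <<'E'
from h import *
for n in('top','side'):
    im,d=r.snapshot(n); np.savez(n+'0.npz',im=im,d=d); cv2.imwrite(f'pics/{n}0.png',im); print(n,np.round(r.camera_params(n)['pose'],2).tolist(),r.camera_params(n)['fx'])
s=r.sense(); print({k:s[k] for k in('time','tool_pos','tcp_rot','finger_gap')})
E
```

```text
top [[-0.03, -0.97, 0.25, 323.5], [-1.0, 0.02, -0.01, 6.47], [0.01, -0.25, -0.97, 928.01], [0.0, 0.0, 0.0, 1.0]] 367.99078629110045
side [[0.71, -0.49, 0.5, -10.72], [-0.7, -0.51, 0.5, -562.9], [0.01, -0.71, -0.71, 819.63], [0.0, 0.0, 0.0, 1.0]] 401.3901408566732
{'time': 0.1, 'tool_pos': array([209.31499954, 561.72427899, 206.73797565]), 'tcp_rot': array([-1.79903134e+02, -8.90107081e-03,  1.59556307e+02]), 'finger_gap': 85.27219233931896}
```

View pics/top0.png

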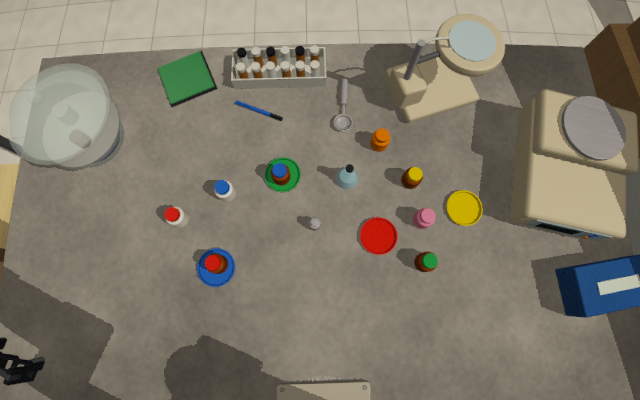

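View pics/side0.png

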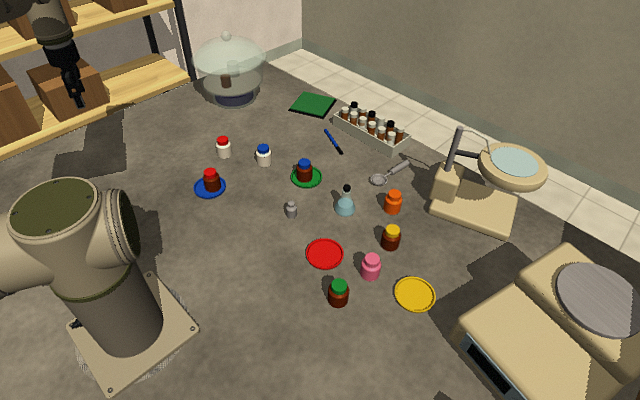

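The top view shows these things:
- **Trays:** red (378,236), blue (216,268), green (282,174), yellow (464,208).
- **Brown jars:** red (214,263) on the blue tray, blue (280,172) on the green tray, yellow (413,178), green (427,262).
- **Not to be moved:** white jars at (174,215) and (223,188), pink (425,218), orange (381,139), flask (347,177), weight (315,224).

The side view agrees: the bodies at (211,180), (304,170), (391,238) and (339,293) are brown. I'll confirm with one enlarged crop.

```bash
cat > m.py <<'E'
from h import *
from scipy.optimize import least_squares
HS={'red':(0,6),'yellow':(24,32),'green':(50,80),'blue':(100,118)}
def meas(n,im,d,win=None):
    W=world(n,d); hsv=cv2.cvtColor(im,cv2.COLOR_BGR2HSV); out=[]
    for c,(a,b) in HS.items():
        m=(hsv[...,0]>=a)&(hsv[...,0]<=b)|((c=='red')&(hsv[...,0]>174)); m&=(hsv[...,1]>150)&(hsv[...,2]>60)&(d>0)
        for kind,zl,zh,R in(('lid',57,68,18),('tray',1,14,48)):
            mm=(m&(W[...,2]>zl)&(W[...,2]<zh)).astype(np.uint8)
            k,lab,st,ce=cv2.connectedComponentsWithStats(mm,connectivity=8)
            for i in range(1,k):
                if st[i,4]<(40 if kind=='lid' else 250): continue
                P=W[lab==i]
                if P[:,0].max()>850: continue
                q,rad=cv2.minEnclosingCircle(P[:,:2].astype(np.float32))
                out.append((n,c,kind,np.round(ce[i]).astype(int).tolist(),np.round(q,1).tolist(),round(float(rad),1),'z',round(float(np.median(P[:,2])),1),'n',int(st[i,4])))
    return out
if __name__=='__main__':
    for n in('top','side'):
        f=np.load(n+'0.npz')
        for o in meas(n,f['im'],f['d']): print(*o)
    W=world('side',f['d']);
    for p in((345,205),(291,209),(372,267),(393,203)): print(p,W[p[1],p[0]].round())
    a=np.load('side0.npz')['im']; c=cv2.resize(a[125:325,180:440],None,fx=3,fy=3,interpolation=2); cv2.imwrite('pics/crop.png',c)
E
python3 m.py
```

```text
top red lid [171, 214] [506.9, 356.4] 18.4 z 61.7 n 163
top red lid [212, 262] [389.1, 249.8] 18.4 z 65.8 n 180
top red tray [378, 236] [450.5, -151.6] 48.3 z 4.6 n 1053
top yellow lid [415, 174] [594.6, -244.1] 18.4 z 62.4 n 164
top yellow tray [464, 208] [515.1, -381.4] 49.5 z 5.1 n 976
top green lid [430, 260] [380.5, -259.7] 17.2 z 62.5 n 164
top green tray [283, 174] [618.4, 89.9] 46.6 z 4.7 n 548
top blue lid [279, 170] [611.9, 93.0] 18.0 z 65.9 n 139
top blue lid [221, 186] [572.8, 236.4] 17.8 z 61.9 n 147
top blue tray [215, 269] [381.5, 256.9] 47.4 z 4.8 n 688
side red lid [222, 139] [504.9, 357.2] 18.9 z 61.9 n 69
side red lid [209, 172] [387.5, 251.9] 18.7 z 64.8 n 103
side red tray [324, 254] [450.5, -147.0] 51.6 z 3.5 n 835
side yellow tray [410, 292] [514.9, -379.4] 47.8 z 3.5 n 317
side green lid [339, 285] [378.3, -260.1] 17.4 z 61.6 n 174
side green tray [308, 179] [615.0, 90.2] 48.0 z 4.0 n 257
side blue lid [263, 147] [573.5, 236.0] 19.3 z 61.2 n 75
side blue lid [304, 163] [608.5, 94.4] 19.1 z 64.3 n 92
side blue tray [207, 189] [377.6, 257.1] 48.8 z 4.9 n 305
(345, 205) [591. -88.  34.]
(291, 209) [476.   4.  32.]
(372, 267) [ 475. -277.   50.]
(393, 203) [ 684. -179.   42.]
```

View pics/crop.png

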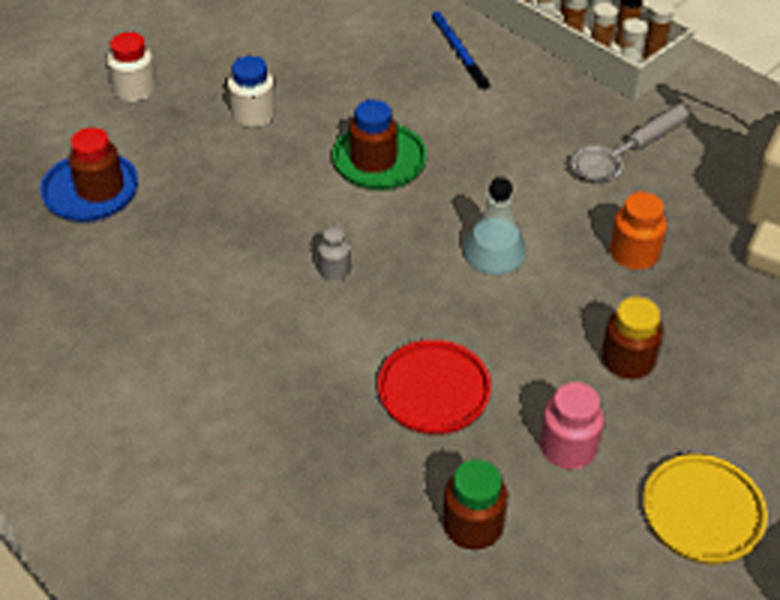

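The crop confirms the four brown jars: red and blue lids on the blue and green trays, yellow and green lids on the bench. White, pink and orange jars are look-alikes. All sizes and heights fit. The red tray is free, so red goes first, then blue, green and yellow. I turn the tool to yaw 90°, so tool x = world y, tool y = world x, and tool z points down.

Request:
jog_arm(
  rows=[
    [[-276, -229, 88], [0, 0, 1.214]],
    [[-276, -229, 88], [0, 0, 1.214]],
    [[-276, -229, 88], [0, 0, 1.214]],
    [[-276, -229, 88], [0, 0, 1.214]],
    [[-276, -229, 88], [0, 0, 1.214]],
    [[-276, -229, 88], [0, 0, 1.214]],
    [[-276, -229, 88], [0, 0, 1.214]],
    [[-276, -229, 88], [0, 0, 1.214]],
    [[-276, -229, 88], [0, 0, 1.214]],
    [[-276, -229, 88], [0, 0, 1.214]],
  ],
  grip=70,
  force=40,
)

```text
time: 1.1
tool_pos: [388.0, 251.1, 119.5]
tcp_rot: [-180.0, -0.0, 90.0]
ft_force: [0.4, -0.5, 0.2]
finger_gap: 69.8
grip_force: 0.0
```

Request:
jog_arm(
  rows=[
    [[0, 0, 40], [0, 0, 0]],
    [[0, 0, 75], [0, 0, 0]],
    [[0, 0, 95], [0, 0, 0]],
    [[0, 0, 106], [0, 0, 0]],
    [[0, 0, 106], [0, 0, 0]],
  ],
)

```text
time: 1.6
tool_pos: [386.7, 251.7, 12.5]
tcp_rot: [-179.9, 0.1, 90.2]
ft_force: [0.7, -1.4, 0.2]
finger_gap: 69.5
grip_force: 0.0
```

Request:
jog_arm(
  rows=[
    [[0, 0, 0], [0, 0, 0]],
    [[0, 0, 0], [0, 0, 0]],
    [[0, 0, 0], [0, 0, 0]],
    [[0, 0, 0], [0, 0, 0]],
    [[0, 0, 0], [0, 0, 0]],
    [[0, 0, 0], [0, 0, 0]],
    [[0, 0, 0], [0, 0, 0]],
    [[0, 0, 0], [0, 0, 0]],
  ],
  grip=40,
  force=40,
)

```text
time: 2.4
tool_pos: [389.4, 252.3, 15.9]
tcp_rot: [179.9, -0.1, 90.0]
ft_force: [-2.5, -0.1, 5.0]
finger_gap: 44.9
grip_force: 39.9
```

The gap reads 44.9 mm where I expected 48, and the tool rose about 3 mm, so I'll look before lifting.

```bash
python3 - <<'E'
from h import *
s=r.sense(); print(s['tool_pos'],s['finger_gap'],s['grip_force'],s['ft_force'],s['wrist_torque'])
im,d=r.snapshot('side'); a=im[110:230,140:280]; b=r.snapshot('top')[0][220:310,160:270]
cv2.imwrite('pics/g1.png',np.hstack([cv2.resize(a,(467,400),interpolation=2),cv2.resize(b,(330,400))]))
for i in range(3): r.snapshot('side'); s=r.sense(); print(s['tool_pos'].round(1),round(s['finger_gap'],1))
E
```

```text
[389.44110983 252.28995225  15.94104306] 44.908360485610395 39.91507261991501 [-2.4835115  -0.07372938  4.98215383] [-0.00195865  0.56279822  0.03784341]
[389.5 252.3  16. ] 45.0
[389.5 252.3  16. ] 45.1
[389.5 252.3  15.9] 44.7
```

View pics/g1.png

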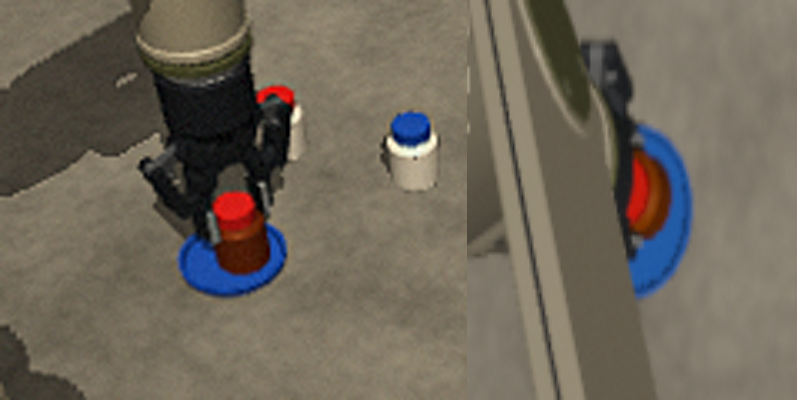

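The fingers hold the jar at mid-body to shoulder, and it may sit slightly toward the camera. I'll measure where the lid is now.

```bash
python3 - <<'E'
from m import *
for n in('side',):
    im,d=r.snapshot(n)
    for o in meas(n,im,d):
        if o[1]=='red' or o[1]=='blue' : print(*o)
    W=world(n,d); g=(abs(W[...,0]-389)<75)&(abs(W[...,1]-252)<16)&(W[...,2]>8)&(W[...,2]<110)&(im.max(2)<90)&(im[...,2]<1.5*im[...,0]+15)
    for lo in range(8,90,8):
        P=W[g&(W[...,2]>=lo)&(W[...,2]<lo+8)]
        if len(P): print(lo,len(P),P[:,:2].min(0).round(),P[:,:2].max(0).round())
E
```

```text
side red lid [209, 173] [388.6, 252.1] 21.0 z 65.0 n 97
side red tray [324, 254] [451.3, -147.9] 50.7 z 3.5 n 832
side blue lid [263, 148] [570.7, 233.9] 18.6 z 61.1 n 73
side blue lid [304, 163] [611.6, 93.5] 18.9 z 64.5 n 86
side blue tray [208, 190] [379.7, 255.6] 49.0 z 4.4 n 280
8 2 [363. 249.] [364. 254.]
16 2 [363. 238.] [406. 252.]
24 2 [363. 253.] [364. 256.]
32 1 [407. 240.] [407. 240.]
40 6 [357. 244.] [415. 248.]
48 21 [350. 239.] [423. 252.]
56 21 [351. 241.] [422. 257.]
64 27 [352. 240.] [423. 261.]
72 19 [352. 240.] [422. 264.]
80 28 [341. 239.] [439. 263.]
88 67 [334. 237.] [441. 262.]
```

The jar is upright and unmoved, but the pads sit high against the shoulder. I'll reopen, go 7 mm lower and regrip.

Request:
jog_arm(
  rows=[
    [[0, 0, 0], [0, 0, 0]],
    [[0, 0, 0], [0, 0, 0]],
    [[0, 0, 0], [0, 0, 0]],
    [[0, 0, 4], [0, 0, 0]],
    [[0, 0, 7], [0, 0, 0]],
    [[0, 0, 7], [0, 0, 0]],
  ],
  grip=64,
)

```text
time: 3.3
tool_pos: [387.5, 250.9, 5.8]
tcp_rot: [-179.9, 0.0, 90.0]
ft_force: [-0.5, 0.4, -0.1]
finger_gap: 63.8
grip_force: 0.0
```

Request:
jog_arm(
  rows=[
    [[0, 0, 0], [0, 0, 0]],
    [[0, 0, 0], [0, 0, 0]],
    [[0, 0, 0], [0, 0, 0]],
    [[0, 0, 0], [0, 0, 0]],
    [[0, 0, 0], [0, 0, 0]],
    [[0, 0, 0], [0, 0, 0]],
  ],
  grip=40,
)

```text
time: 3.9
tool_pos: [388.4, 251.3, 6.9]
tcp_rot: [180.0, -0.0, 90.0]
ft_force: [-0.8, -0.4, 4.2]
finger_gap: 46.0
grip_force: 41.5
```

Request:
jog_arm(
  rows=[
    [[0, 0, -5], [0, 0, 0]],
    [[0, 0, -15], [0, 0, 0]],
    [[0, 0, -30], [0, 0, 0]],
    [[0, 0, -50], [0, 0, 0]],
    [[0, 0, -68], [0, 0, 0]],
    [[0, 0, -78], [0, 0, 0]],
    [[0, 0, -80], [0, 0, 0]],
    [[0, 0, -80], [0, 0, 0]],
  ],
)

```text
time: 4.7
tool_pos: [388.2, 251.2, 86.7]
tcp_rot: [180.0, -0.0, 90.0]
ft_force: [0.2, 0.7, -1.7]
finger_gap: 46.3
grip_force: 41.3
```

Request:
jog_arm(
  rows=[
    [[-8, 1, 0], [0, 0, 0]],
    [[-25, 4, 0], [0, 0, 0]],
    [[-52, 8, 0], [0, 0, 0]],
    [[-87, 13, 0], [0, 0, 0]],
    [[-127, 20, 0], [0, 0, 0]],
    [[-167, 26, 0], [0, 0, 0]],
    [[-207, 32, 0], [0, 0, 0]],
    [[-247, 38, 0], [0, 0, 0]],
    [[-287, 44, 0], [0, 0, 0]],
    [[-322, 50, 0], [0, 0, 0]],
  ],
)

```text
time: 5.7
tool_pos: [437.1, -73.0, 85.7]
tcp_rot: [-179.9, -0.0, 90.0]
ft_force: [0.9, -0.8, -0.9]
finger_gap: 45.8
grip_force: 41.2
```

Request:
jog_arm(
  rows=[
    [[-25, 4, 0], [0, 0, 0]],
    [[-50, 8, 0], [0, 0, 0]],
    [[-68, 11, 0], [0, 0, 0]],
    [[-77, 12, 4], [0, 0, 0]],
    [[-79, 12, 15], [0, 0, 0]],
    [[-79, 12, 32], [0, 0, 0]],
    [[-79, 12, 50], [0, 0, 0]],
    [[-79, 12, 64], [0, 0, 0]],
    [[-79, 12, 72], [0, 0, 0]],
    [[-79, 12, 74], [0, 0, 0]],
  ],
)

```text
time: 6.7
tool_pos: [449.0, -148.8, 11.1]
tcp_rot: [-179.9, -0.1, 90.0]
ft_force: [-0.1, -0.2, -0.5]
finger_gap: 45.7
grip_force: 41.2
```

Request:
jog_arm(
  rows=[
    [[0, 0, 3], [0, 0, 0]],
    [[0, 0, 5], [0, 0, 0]],
    [[0, 0, 5], [0, 0, 0]],
    [[0, 0, 5], [0, 0, 0]],
  ],
)

```text
time: 7.1
tool_pos: [450.6, -150.0, 8.2]
tcp_rot: [180.0, 0.0, 90.0]
ft_force: [0.2, -0.3, -1.2]
finger_gap: 46.4
grip_force: 41.2
```

Request:
jog_arm(
  rows=[
    [[0, 0, 2], [0, 0, 0]],
    [[0, 0, 2], [0, 0, 0]],
  ],
)

```text
time: 7.3
tool_pos: [450.9, -150.1, 6.9]
tcp_rot: [179.9, 0.0, 90.0]
ft_force: [-3.7, 2.1, 8.5]
finger_gap: 46.0
grip_force: 42.1
```

Request:
jog_arm(
  rows=[
    [[0, 0, 0], [0, 0, 0]],
    [[0, 0, 0], [0, 0, 0]],
    [[0, 0, 0], [0, 0, 0]],
    [[0, 0, 0], [0, 0, 0]],
    [[0, 0, -10], [0, 0, 0]],
    [[0, 0, -40], [0, 0, 0]],
    [[0, 0, -80], [0, 0, 0]],
    [[0, 0, -120], [0, 0, 0]],
    [[0, 0, -120], [0, 0, 0]],
  ],
  grip=64,
)

```text
time: 8.2
tool_pos: [454.2, -151.6, 133.2]
tcp_rot: [179.4, 0.3, 90.0]
ft_force: [1.9, -0.6, 0.3]
finger_gap: 63.9
grip_force: 0.0
```

Request:
jog_arm(
  rows=[
    [[40, 26, 0], [0, 0, 0]],
    [[80, 53, 0], [0, 0, 0]],
    [[120, 79, 0], [0, 0, 0]],
    [[160, 106, 0], [0, 0, 0]],
    [[200, 132, 0], [0, 0, 0]],
    [[230, 152, 0], [0, 0, 0]],
    [[243, 161, 0], [0, 0, 0]],
    [[243, 161, 0], [0, 0, 0]],
    [[243, 161, 0], [0, 0, 0]],
  ],
)

```text
time: 9.1
tool_pos: [610.7, 93.0, 125.3]
tcp_rot: [-179.9, 0.0, 90.0]
ft_force: [-0.4, -0.8, 0.3]
finger_gap: 64.2
grip_force: 0.0
```

```bash
python3 - <<'E'
from m import *
print(r.sense()['tool_pos'])
for n in('top','side'):
    im,d=r.snapshot(n)
    for o in meas(n,im,d):
        if o[1] in('red','blue') or o[2]=='tray': print(*o)
E
```

```text
[610.68907015  93.03690743 125.30898661]
top red lid [169, 214] [508.2, 359.4] 17.2 z 61.8 n 110
top red lid [382, 232] [450.0, -151.1] 17.5 z 65.9 n 152
top red tray [378, 236] [450.5, -151.5] 48.4 z 5.0 n 727
top yellow tray [464, 207] [517.0, -382.3] 50.1 z 5.0 n 982
side red lid [222, 139] [506.4, 358.9] 19.9 z 61.5 n 69
side red lid [325, 240] [449.5, -151.4] 19.1 z 64.3 n 157
side red tray [324, 257] [447.5, -149.8] 48.5 z 3.8 n 497
side yellow tray [413, 293] [514.5, -378.5] 47.6 z 3.4 n 705
side green tray [308, 179] [616.8, 89.5] 48.4 z 4.0 n 258
side blue lid [263, 147] [571.9, 234.1] 19.4 z 61.3 n 71
side blue lid [304, 163] [610.1, 93.1] 18.7 z 64.2 n 93
side blue tray [209, 187] [378.0, 260.2] 51.1 z 4.2 n 529
```

Red is placed and centred to within a few mm, with its lid at z ≈ 65, which fits floor height plus 62. Next is the blue jar.

Request:
jog_arm(
  rows=[
    [[0, 0, 40], [0, 0, 0]],
    [[0, 0, 80], [0, 0, 0]],
    [[0, 0, 105], [0, 0, 0]],
    [[0, 0, 116], [0, 0, 0]],
    [[0, 0, 119], [0, 0, 0]],
    [[0, 0, 119], [0, 0, 0]],
  ],
)

```text
time: 9.8
tool_pos: [611.8, 92.8, 7.8]
tcp_rot: [179.9, -0.0, 90.0]
ft_force: [-0.9, -0.4, -0.0]
finger_gap: 63.9
grip_force: 0.0
```

Request:
jog_arm(
  rows=[
    [[0, 0, 0], [0, 0, 0]],
    [[0, 0, 0], [0, 0, 0]],
    [[0, 0, 0], [0, 0, 0]],
    [[0, 0, 0], [0, 0, 0]],
    [[0, 0, 0], [0, 0, 0]],
    [[0, 0, 0], [0, 0, 0]],
    [[0, 0, 0], [0, 0, 0]],
  ],
  grip=40,
)

```text
time: 10.5
tool_pos: [613.1, 93.2, 9.4]
tcp_rot: [179.8, 0.0, 90.0]
ft_force: [-1.7, -0.6, 6.9]
finger_gap: 45.6
grip_force: 41.7
```

Request:
jog_arm(
  rows=[
    [[0, 0, -5], [0, 0, 0]],
    [[0, 0, -15], [0, 0, 0]],
    [[0, 0, -30], [0, 0, 0]],
    [[0, 0, -50], [0, 0, 0]],
    [[0, 0, -70], [0, 0, 0]],
    [[0, 0, -88], [0, 0, 0]],
    [[0, 0, -98], [0, 0, 0]],
    [[0, 0, -100], [0, 0, 0]],
    [[0, 0, -100], [0, 0, 0]],
  ],
)

```text
time: 11.4
tool_pos: [611.3, 93.3, 107.0]
tcp_rot: [180.0, -0.0, 90.0]
ft_force: [-0.4, 0.1, -3.0]
finger_gap: 45.9
grip_force: 41.4
```

Request:
jog_arm(
  rows=[
    [[6, -9, 0], [0, 0, 0]],
    [[19, -26, 0], [0, 0, 0]],
    [[38, -53, 0], [0, 0, 0]],
    [[60, -85, 0], [0, 0, 0]],
    [[82, -116, 0], [0, 0, 0]],
    [[104, -147, 0], [0, 0, 0]],
    [[126, -178, 0], [0, 0, 0]],
    [[145, -205, 0], [0, 0, 0]],
    [[158, -223, 0], [0, 0, 0]],
    [[164, -231, 0], [0, 0, 0]],
  ],
)

```text
time: 12.4
tool_pos: [377.3, 257.9, 105.4]
tcp_rot: [-179.9, 0.0, 90.1]
ft_force: [-0.0, -0.1, -1.4]
finger_gap: 46.2
grip_force: 41.5
```

```bash
python3 - <<'E'
from m import *
print(r.sense()['tool_pos'])
for n in('top','side'):
    im,d=r.snapshot(n); W=world(n,d)
    hsv=cv2.cvtColor(im,cv2.COLOR_BGR2HSV)
    for c,a,b,x,y in(('blue',100,118,380,257),('green',50,80,617,90)):
        m=(hsv[...,0]>=a)&(hsv[...,0]<=b)&(hsv[...,1]>150)&(np.hypot(W[...,0]-x,W[...,1]-y)<60)&(W[...,2]>6.5)&(W[...,2]<13)
        P=W[m]
        if len(P)<20: print(n,c,len(P)); continue
        f=lambda q: np.hypot(P[:,0]-q[0],P[:,1]-q[1])-46
        print(n,c,least_squares(f,[x,y],loss='soft_l1').x.round(1),len(P))
E
```

```text
[377.25111188 257.94669855 105.37021903]
top blue [381.3 258. ] 142
top green [617.6  89.7] 167
side blue [379.4 256.3] 118
side green [615.4  90.1] 99
```

Request:
jog_arm(
  rows=[
    [[0, 0, 6], [0, 0, 0]],
    [[0, 0, 20], [0, 0, 0]],
    [[0, 0, 40], [0, 0, 0]],
    [[0, 0, 60], [0, 0, 0]],
    [[0, 0, 78], [0, 0, 0]],
    [[0, 0, 90], [0, 0, 0]],
    [[0, 0, 96], [0, 0, 0]],
    [[0, 0, 98], [0, 0, 0]],
    [[0, 0, 100], [0, 0, 0]],
    [[0, 0, 101], [0, 0, 0]],
  ],
)

```text
time: 13.5
tool_pos: [379.7, 256.4, 9.1]
tcp_rot: [-179.8, 0.1, 90.0]
ft_force: [-28.8, -17.9, 58.5]
finger_gap: 45.7
grip_force: 47.5
```

Request:
jog_arm(
  rows=[
    [[0, 0, 0], [0, 0, 0]],
    [[0, 0, 0], [0, 0, 0]],
  ],
)

```text
time: 13.7
tool_pos: [379.7, 256.4, 9.1]
tcp_rot: [-179.8, 0.1, 90.0]
ft_force: [-25.5, -15.9, 48.8]
finger_gap: 45.9
grip_force: 46.5
```

Pressing with 50 N; this jar was gripped with the tool at z ≈ 9. I'll ease up 3 mm before releasing.

Request:
jog_arm(
  rows=[
    [[0, 0, -1], [0, 0, 0]],
    [[0, 0, -2.5], [0, 0, 0]],
    [[0, 0, -3], [0, 0, 0]],
  ],
)

```text
time: 14.0
tool_pos: [381.2, 257.4, 9.3]
tcp_rot: [179.9, -0.0, 90.0]
ft_force: [0.1, -0.5, 0.4]
finger_gap: 46.4
grip_force: 41.7
```

Request:
jog_arm(
  rows=[
    [[0, 0, 0], [0, 0, 0]],
    [[0, 0, 0], [0, 0, 0]],
    [[0, 0, 0], [0, 0, 0]],
    [[0, 0, 0], [0, 0, 0]],
    [[0, 0, -10], [0, 0, 0]],
    [[0, 0, -40], [0, 0, 0]],
    [[0, 0, -80], [0, 0, 0]],
    [[0, 0, -110], [0, 0, 0]],
    [[0, 0, -120], [0, 0, 0]],
    [[0, 0, -120], [0, 0, 0]],
  ],
  grip=64,
)

```text
time: 15.0
tool_pos: [381.6, 258.0, 131.1]
tcp_rot: [179.8, -0.1, 90.0]
ft_force: [-0.1, -0.2, -0.5]
finger_gap: 63.9
grip_force: 0.0
```

Request:
jog_arm(
  rows=[
    [[-40, 15, 0], [0, 0, 0]],
    [[-85, 30, 0], [0, 0, 0]],
    [[-130, 42, 0], [0, 0, 0]],
    [[-177, 50, 0], [0, 0, 0]],
    [[-225, 52, 0], [0, 0, 0]],
    [[-272, 52, 0], [0, 0, 0]],
    [[-320, 50, 0], [0, 0, 0]],
    [[-367, 42, 0], [0, 0, 0]],
    [[-412, 30, 0], [0, 0, 0]],
    [[-455, 15, 0], [0, 0, 0]],
  ],
)

```text
time: 16.0
tool_pos: [393.5, -199.0, 126.8]
tcp_rot: [-179.9, -0.1, 90.0]
ft_force: [1.0, -0.5, 0.8]
finger_gap: 63.7
grip_force: 0.0
```

```bash
python3 - <<'E'
from m import *
print(r.sense()['tool_pos'])
for n in('top','side'):
    im,d=r.snapshot(n)
    for o in meas(n,im,d):
        if o[1] in('blue','green'): print(*o)
E
```

```text
[ 393.4592142  -198.99862644  126.76924982]
top green tray [282, 174] [618.4, 90.7] 46.5 z 4.5 n 895
top blue lid [221, 187] [573.0, 236.7] 17.6 z 61.9 n 148
top blue lid [209, 266] [380.6, 257.7] 18.2 z 65.8 n 174
top blue tray [217, 267] [381.9, 256.5] 46.6 z 4.5 n 680
side green lid [339, 285] [379.4, -260.1] 17.9 z 61.7 n 176
side blue lid [262, 147] [570.7, 236.9] 17.4 z 61.5 n 64
side blue lid [205, 172] [379.1, 258.9] 18.3 z 65.3 n 77
side blue tray [210, 189] [379.1, 257.8] 48.1 z 4.2 n 297
```

Blue is centred on its tray. Now the green jar, which stands on the bench, so the grasp is 4 mm lower.

Request:
jog_arm(
  rows=[
    [[-35, -9, 0], [0, 0, 0]],
    [[-58, -14, 0], [0, 0, 0]],
    [[-62, -15, 5], [0, 0, 0]],
    [[-62, -15, 40], [0, 0, 0]],
    [[-62, -15, 80], [0, 0, 0]],
    [[-62, -15, 108], [0, 0, 0]],
    [[-62, -15, 119], [0, 0, 0]],
    [[-62, -15, 123], [0, 0, 0]],
    [[-62, -15, 123], [0, 0, 0]],
  ],
)

```text
time: 17.0
tool_pos: [380.5, -259.3, 5.8]
tcp_rot: [-180.0, -0.0, 90.0]
ft_force: [-0.4, 0.2, 0.4]
finger_gap: 64.4
grip_force: 0.0
```

Request:
jog_arm(
  rows=[
    [[0, 0, 0], [0, 0, 0]],
    [[0, 0, 0], [0, 0, 0]],
    [[0, 0, 0], [0, 0, 0]],
    [[0, 0, 0], [0, 0, 0]],
    [[0, 0, 0], [0, 0, 0]],
    [[0, 0, 0], [0, 0, 0]],
    [[0, 0, 0], [0, 0, 0]],
    [[0, 0, 0], [0, 0, 0]],
  ],
  grip=40,
)

```text
time: 17.8
tool_pos: [381.5, -260.7, 7.8]
tcp_rot: [179.9, 0.1, 90.0]
ft_force: [-0.6, 2.8, 6.1]
finger_gap: 45.6
grip_force: 41.1
```

Request:
jog_arm(
  rows=[
    [[0, 0, -5], [0, 0, 0]],
    [[0, 0, -15], [0, 0, 0]],
    [[0, 0, -30], [0, 0, 0]],
    [[0, 0, -52], [0, 0, 0]],
    [[0, 0, -76], [0, 0, 0]],
    [[0, 0, -98], [0, 0, 0]],
    [[0, 0, -113], [0, 0, 0]],
    [[0, 0, -120], [0, 0, 0]],
    [[0, 0, -120], [0, 0, 0]],
  ],
)

```text
time: 18.7
tool_pos: [380.9, -260.4, 127.3]
tcp_rot: [179.9, 0.1, 90.0]
ft_force: [-0.1, -0.1, -1.5]
finger_gap: 45.5
grip_force: 41.4
```

Request:
jog_arm(
  rows=[
    [[8, 5, 0], [0, 0, 0]],
    [[25, 17, 0], [0, 0, 0]],
    [[52, 35, 0], [0, 0, 0]],
    [[85, 57, 0], [0, 0, 0]],
    [[120, 81, 0], [0, 0, 0]],
    [[155, 105, 0], [0, 0, 0]],
    [[190, 128, 0], [0, 0, 0]],
    [[225, 152, 0], [0, 0, 0]],
    [[260, 176, 0], [0, 0, 0]],
    [[293, 198, 0], [0, 0, 0]],
  ],
)

```text
time: 19.7
tool_pos: [578.0, 35.9, 124.0]
tcp_rot: [-179.9, -0.0, 90.0]
ft_force: [-0.3, -1.1, -1.6]
finger_gap: 46.0
grip_force: 41.4
```

Request:
jog_arm(
  rows=[
    [[28, 19, 0], [0, 0, 0]],
    [[46, 31, 0], [0, 0, 0]],
    [[55, 37, 5], [0, 0, 0]],
    [[57, 38, 20], [0, 0, 0]],
    [[57, 38, 42], [0, 0, 0]],
    [[57, 38, 65], [0, 0, 0]],
    [[57, 38, 85], [0, 0, 0]],
    [[57, 38, 100], [0, 0, 0]],
    [[57, 38, 108], [0, 0, 0]],
    [[57, 38, 110], [0, 0, 0]],
  ],
)

```text
time: 20.7
tool_pos: [614.9, 89.7, 14.1]
tcp_rot: [-179.9, 0.0, 90.0]
ft_force: [-0.6, 0.2, -1.4]
finger_gap: 45.8
grip_force: 41.4
```

Request:
jog_arm(
  rows=[
    [[0, 0, 1], [0, 0, 0]],
    [[0, 0, 2], [0, 0, 0]],
    [[0, 0, 3], [0, 0, 0]],
    [[0, 0, 3], [0, 0, 0]],
  ],
)

```text
time: 21.1
tool_pos: [616.6, 90.3, 13.3]
tcp_rot: [179.9, -0.0, 90.0]
ft_force: [-0.8, -1.1, -1.8]
finger_gap: 45.6
grip_force: 41.4
```

Request:
jog_arm(
  rows=[
    [[0, 0, 1], [0, 0, 0]],
    [[0, 0, 2], [0, 0, 0]],
    [[0, 0, 2], [0, 0, 0]],
  ],
)

```text
time: 21.4
tool_pos: [616.6, 90.4, 11.8]
tcp_rot: [180.0, -0.0, 90.0]
ft_force: [-3.5, 0.6, 6.2]
finger_gap: 45.6
grip_force: 42.1
```

Request:
jog_arm(
  rows=[
    [[0, 0, 0], [0, 0, 0]],
    [[0, 0, 0], [0, 0, 0]],
    [[0, 0, 0], [0, 0, 0]],
    [[0, 0, 0], [0, 0, 0]],
    [[0, 0, -10], [0, 0, 0]],
    [[0, 0, -40], [0, 0, 0]],
    [[0, 0, -80], [0, 0, 0]],
    [[0, 0, -110], [0, 0, 0]],
    [[0, 0, -120], [0, 0, 0]],
    [[0, 0, -120], [0, 0, 0]],
  ],
  grip=64,
)

```text
time: 22.4
tool_pos: [617.9, 90.4, 133.6]
tcp_rot: [179.7, -0.0, 90.0]
ft_force: [-0.7, 0.4, 0.2]
finger_gap: 64.1
grip_force: 0.0
```

```bash
sed -i "s/'yellow':(24,32)/'yellow':(20,32)/" m.py; python3 - <<'E'
from m import *
print(r.sense()['tool_pos'])
for n in('top','side'):
    im,d=r.snapshot(n)
    for o in meas(n,im,d):
        if o[1] in('yellow','green'): print(*o)
E
```

```text
[617.88859836  90.38363087 133.60050344]
top yellow lid [415, 174] [594.8, -244.2] 18.2 z 62.4 n 166
top yellow tray [464, 208] [516.8, -381.5] 50.0 z 5.0 n 991
side yellow lid [392, 230] [592.2, -242.7] 18.6 z 60.4 n 131
side yellow tray [415, 294] [514.8, -378.1] 48.9 z 3.7 n 1092
side green lid [306, 163] [612.9, 89.9] 19.2 z 64.2 n 90
side green tray [307, 179] [617.1, 89.7] 49.0 z 4.5 n 258
```

Request:
jog_arm(
  rows=[
    [[-40, -3, 0], [0, 0, 0]],
    [[-85, -6, 0], [0, 0, 0]],
    [[-130, -9, 0], [0, 0, 0]],
    [[-175, -12, 0], [0, 0, 0]],
    [[-220, -15, 0], [0, 0, 0]],
    [[-265, -18, 0], [0, 0, 0]],
    [[-305, -21, 0], [0, 0, 0]],
    [[-330, -23, 0], [0, 0, 0]],
    [[-334, -23, 0], [0, 0, 0]],
    [[-334, -23, 0], [0, 0, 0]],
  ],
)

```text
time: 23.5
tool_pos: [591.8, -243.8, 128.3]
tcp_rot: [-179.8, -0.1, 89.9]
ft_force: [0.5, 0.3, -0.7]
finger_gap: 64.3
grip_force: 0.0
```

Request:
jog_arm(
  rows=[
    [[0, 0, 30], [0, 0, 0]],
    [[0, 0, 70], [0, 0, 0]],
    [[0, 0, 100], [0, 0, 0]],
    [[0, 0, 118], [0, 0, 0]],
    [[0, 0, 125], [0, 0, 0]],
    [[0, 0, 125], [0, 0, 0]],
  ],
)

```text
time: 24.1
tool_pos: [592.8, -242.7, 4.9]
tcp_rot: [-179.9, -0.0, 90.0]
ft_force: [0.3, -0.5, 1.1]
finger_gap: 64.3
grip_force: 0.0
```

Request:
jog_arm(
  rows=[
    [[0, 0, 0], [0, 0, 0]],
    [[0, 0, 0], [0, 0, 0]],
    [[0, 0, 0], [0, 0, 0]],
    [[0, 0, 0], [0, 0, 0]],
    [[0, 0, 0], [0, 0, 0]],
    [[0, 0, 0], [0, 0, 0]],
    [[0, 0, 0], [0, 0, 0]],
    [[0, 0, 0], [0, 0, 0]],
  ],
  grip=40,
)

```text
time: 24.9
tool_pos: [594.9, -244.5, 8.1]
tcp_rot: [179.8, 0.1, 90.0]
ft_force: [0.1, 0.7, 6.7]
finger_gap: 45.5
grip_force: 41.7
```

Request:
jog_arm(
  rows=[
    [[0, 0, -5], [0, 0, 0]],
    [[0, 0, -15], [0, 0, 0]],
    [[0, 0, -30], [0, 0, 0]],
    [[0, 0, -52], [0, 0, 0]],
    [[0, 0, -76], [0, 0, 0]],
    [[0, 0, -93], [0, 0, 0]],
    [[0, 0, -100], [0, 0, 0]],
    [[0, 0, -100], [0, 0, 0]],
  ],
)

```text
time: 25.7
tool_pos: [594.1, -244.2, 107.5]
tcp_rot: [179.9, 0.1, 90.0]
ft_force: [-0.0, 0.0, -1.9]
finger_gap: 45.4
grip_force: 41.1
```

Request:
jog_arm(
  rows=[
    [[-8, -4, 0], [0, 0, 0]],
    [[-24, -14, 0], [0, 0, 0]],
    [[-48, -28, 0], [0, 0, 0]],
    [[-74, -43, 0], [0, 0, 0]],
    [[-100, -57, 0], [0, 0, 0]],
    [[-122, -70, 0], [0, 0, 0]],
    [[-134, -77, 0], [0, 0, 0]],
    [[-136, -78, 0], [0, 0, 0]],
    [[-136, -78, 5], [0, 0, 0]],
    [[-136, -78, 15], [0, 0, 0]],
  ],
)

```text
time: 26.7
tool_pos: [516.1, -379.4, 90.9]
tcp_rot: [179.9, 0.0, 90.0]
ft_force: [0.4, -0.3, -0.3]
finger_gap: 45.4
grip_force: 41.1
```

Request:
jog_arm(
  rows=[
    [[0, 0, 20], [0, 0, 0]],
    [[0, 0, 40], [0, 0, 0]],
    [[0, 0, 58], [0, 0, 0]],
    [[0, 0, 70], [0, 0, 0]],
    [[0, 0, 76], [0, 0, 0]],
    [[0, 0, 78], [0, 0, 0]],
    [[0, 0, 79], [0, 0, 0]],
    [[0, 0, 80], [0, 0, 0]],
    [[0, 0, 80], [0, 0, 0]],
  ],
)

```text
time: 27.6
tool_pos: [515.9, -379.9, 12.2]
tcp_rot: [179.9, 0.0, 90.0]
ft_force: [-2.4, 3.1, 5.6]
finger_gap: 45.7
grip_force: 41.7
```

Light contact, so I release, rise and back off.

Request:
jog_arm(
  rows=[
    [[0, 0, 0], [0, 0, 0]],
    [[0, 0, 0], [0, 0, 0]],
    [[0, 0, 0], [0, 0, 0]],
    [[0, 0, 0], [0, 0, 0]],
    [[0, 0, -10], [0, 0, 0]],
    [[0, 0, -40], [0, 0, 0]],
    [[0, 0, -80], [0, 0, 0]],
    [[0, 0, -120], [0, 0, 0]],
    [[0, 0, -150], [0, 0, 0]],
    [[0, 0, -150], [0, 0, 0]],
  ],
  grip=64,
)

```text
time: 28.6
tool_pos: [518.0, -382.2, 168.6]
tcp_rot: [179.5, 0.4, 90.0]
ft_force: [1.2, -1.3, 0.8]
finger_gap: 63.9
grip_force: 0.0
```

Request:
jog_arm(
  rows=[
    [[40, -30, 0], [0, 0, 0]],
    [[80, -60, 0], [0, 0, 0]],
    [[120, -80, 0], [0, 0, 0]],
    [[160, -100, 0], [0, 0, 0]],
    [[160, -100, 0], [0, 0, 0]],
    [[160, -100, 0], [0, 0, 0]],
  ],
)

```text
time: 29.2
tool_pos: [414.9, -219.1, 160.8]
tcp_rot: [180.0, 0.0, 90.1]
ft_force: [0.6, -1.2, 0.6]
finger_gap: 64.1
grip_force: 0.0
```

```bash
python3 - <<'E'
from m import *
for n in('top','side'):
    im,d=r.snapshot(n)
    cv2.imwrite(f'pics/{n}1.png',im)
    for o in meas(n,im,d): print(*o)
E
```

```text
top red lid [171, 214] [508.6, 357.0] 18.4 z 61.7 n 162
top red lid [382, 232] [450.6, -150.7] 17.7 z 65.7 n 155
top red tray [378, 236] [450.9, -151.1] 48.1 z 4.8 n 724
top green lid [280, 168] [615.8, 89.2] 17.8 z 65.8 n 138
top green tray [282, 175] [618.1, 90.1] 46.6 z 4.8 n 555
top blue lid [221, 187] [573.6, 235.0] 17.3 z 61.8 n 144
top blue lid [209, 266] [380.8, 257.7] 18.3 z 65.7 n 176
top blue tray [217, 267] [382.2, 256.4] 46.9 z 4.6 n 675
side red lid [222, 139] [504.2, 358.1] 18.1 z 61.7 n 67
side red lid [324, 241] [448.1, -150.6] 17.6 z 64.1 n 105
side red tray [324, 257] [447.7, -148.0] 49.7 z 3.8 n 509
side yellow lid [419, 281] [514.3, -378.0] 19.2 z 65.0 n 198
side yellow tray [413, 297] [515.0, -379.1] 48.8 z 4.1 n 624
side green lid [306, 163] [613.4, 90.2] 18.6 z 64.7 n 89
side blue lid [262, 147] [571.2, 236.9] 16.9 z 61.1 n 65
side blue lid [205, 172] [377.9, 259.2] 19.9 z 65.3 n 81
side blue tray [210, 189] [379.1, 255.0] 47.4 z 4.2 n 308
```

View pics/side1.png

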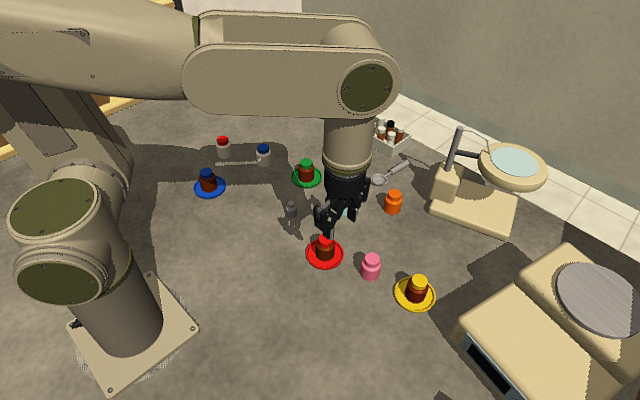

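The picture shows all four jars upright on their own trays: red (324,250), blue (207,182), green (306,170), yellow (418,290). Each is within about 5 mm of centre. The white jars are in place and the gripper is clear.

```bash
python3 -c "
from bench import r
print(r.hand_in())"
```

```text
the job is handed in; nothing more can be done
None
```

The job is handed in: all four brown jars stand upright on the trays matching their lids, within about 5 mm of centre by the cameras, the white jars have not moved, and it took about 29 s; the judge's result was not shown.

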